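# Set the angle gauge on the hull casting's spine

### The arm

A 6-joint arm with a two-finger parallel gripper is mounted at the origin on the work surface. World frame = base frame: x ahead of the robot, y to its left, z up, the work surface at z = 0. Lengths are in mm, angles in degrees, forces in N, time in s.
With the tool pointing down it reaches from about 425 to 1125 mm from the base axis. Payload 14.9 kg.
Tool frame: the origin (TCP) lies midway between the tips of the shut fingers; the grasp point (between the pads) lies 19 mm behind it; z points along the fingers, y is the line along which they close (so a half turn about z gives the same grasp; the last joint's range is limited). The gripper opens to 91 mm and grips with 3 to 60 N. Pads are 32 mm wide; open, the fingers measure 118 mm over their backs; the gripper's body (76 mm by 178 mm) begins 60 mm behind the grasp point.
Start: joints at [61.805, 21.709, 99.362, -0, 58.929, -1.908], TCP at [310.019, 627.619, 180.632] pointing down, gripper open.
Joint ranges: [-158.91, 158.91], [-42.39, 125.64], [0.06, 152.35], [-60.88, 240.88], [17.5, 164.5], [-176.32, 176.32]. Speed limits (degrees/s): [108.29, 108.29, 136.94, 180, 180, 180].

### API

Orientations are given as a 3x3 rotation matrix whose columns are the frame's x, y, z axes.
In Python, from bench import env, get_image, calibration, finish_job, look_for gives the robot as it stands. The module is installed in compiled form; this text tells all that it offers.
- The arm moves only by the tool step_arm, never from a script. Its argument "plan" is a list that holds one entry, the list of rows, each a list of 5 numbers: the shift along the world's x, y, z as a fraction of full scale, then the turn about the world's z as a fraction of full scale, then the closure, from -1 (fully open) to 1 (shut). A call has 1 to 12 rows; each row is the pose to reach, as a shift and turn from the pose commanded when the call began; what a row does not reach only later rows make up. Full scale, the value 1, is 0.5 m for a shift and 120 degrees for a turn. A row lasts 1/10 s, in which the tool goes at most 50 mm and 8.59 degrees, less where a joint would pass 70% of its speed; a pose out of reach is approached as far as the arm can. A call with a number of a shift or a turn outside -1 to 1 is refused whole. A call with a gripper value outside its range is refused whole. The fingers move at their own pace and stop on an object; the grip force is fixed at half the most. Time passes only in rows, so rows that repeat a pose let the fingers close. It gives the time, the measured TCP pose, the force, the opening and the grip force at its end, in the units of the state.
- env.get_obs(): the state, without advancing time (a new reading comes with each control period).
- get_image(name): name is "side" or "top"; returns the picture (384x512x3 uint8, red, green, blue); there is no depth.
- calibration(name): a dict with "fovy" (degrees; the focal length in pixels is half the picture's height over the tangent of half this angle, whatever the lens; pixels are square), "cx", "cy" (the principal point, pixels), "rvec" (rotation vector, rad) and "tvec" (3), from world to camera coordinates, as OpenCV has them. Camera axes: x right, y down, z forward; pixel columns grow to the right and rows downward; lengths in mm; the calibration is good to about 2 mm. A picture is of the moment at which its call begins. calibration takes no time and is no camera call.
- finish_job(): hands the job in; it is judged then, once.
Trained networks look in the newest picture that a camera, given by its name, has taken for a name from the list of things; names that differ only in an ending like _2 or _b are one class to them, and where a whole thing is asked for, a point or a joint stands for the part that bears it (a point fixed in the world has none). Each returns a list of dicts, best first, with "p" (0 to 1); they miss things now and then, are a little off and sometimes report something else, mostly with a low value. They report only what shows in the picture. A call takes as long as a camera call. They do not tell look-alikes from the thing itself.
- look_for(camera, label): "extent" ([left, top, right, bottom] in pixels, round what is visible of it).
The state is a dict: "clock": time; "joint_positions": joint angles; "qvel": joint speeds; "joint_torque": joint torques, N m; "ee_pos": TCP position; "tool_rot": TCP orientation; "ft_force": force on the tool from outside, world axes, zero at the start; "wrist_torque": the same for the moment, N m; "width": opening from 0.0 (shut) to 1.0 (fully open); "finger_force": force on a finger pad.
Only numpy, scipy, OpenCV 4.12 (cv2) and the standard library are available. Lean on these libraries where they do the work, as an engineer would, in place of code of your own. Each camera call takes 0.05 s, during which the arm holds its last target. There are 200 camera calls.

### The job

Pick up the angle gauge by its black grip and rest the middle of its base on the round spine of the grey hull casting, the base bar lying across the spine. Rock it there until the swinging pointer settles on the red mark, and finish holding it like that, still gripped and with its base touching only the spine, so that I can scribe the angle. Leave everything else on the counter where it is.

Things in the scene. Friction and masses are not known exactly. Their poses are not given: they have to be found in the camera images.
- gauge_grip (a point): Centre of the black grip block (22 mm thick along x, 44 mm along y, 44 mm tall) on top of the loose angle gauge, 130 mm above the gauge's underside, 20 mm above the top of the dial housing. Gauge axes: x the dial's normal, y along the base bar, z up. It starts upright on the counter, x roughly away from the robot (world +x). Mass about 0.33 kg
- gauge_foot (a point): Middle of the flat underside of the gauge's base bar; axes as the gauge's (x dial normal, y along the bar, z up)
- gauge: The angle gauge, origin at the middle of its underside. A dark base bar (100 mm along y, 26 mm along x, 14 mm tall, flat below) carries a yellow disc housing (96 mm across in y-z, 22 mm thick, centre 62 mm above the underside) with a white dial on both faces, and the black grip block on top
- pointer (a joint): Angle (rad) of the gauge's freely swinging black pointer on its dial, alike on both faces. It is weighted, always hangs straight down, and swings about 1 s after a motion. 0 = along the gauge's own -z (gauge upright); turning the gauge by +a about its own x axis makes it settle at +a
- mark (a joint): Where the red mark sits on the dial, on the pointer's scale (rad), 0.14 to 0.46; it stays put. Pointer on mark: joint pointer equals joint mark. Seen from the side that the gauge's +x points to (from beyond the counter at the start), the mark is at the lower left of the dial, and the gauge's top must lean to the left
- pointer_tip (a point): Point of the pointer near its tip, 38 mm from the dial's centre
- red_mark (a point): Middle of the red mark (7 mm wide, 10 mm long), 38 mm from the dial's centre, comparable with pointer_tip
- casting: Grey resin hull casting on a plywood board (150 x 120 x 10 mm) screwed to the counter; origin at the board's underside middle. 80 mm along x, 70 mm along y. A spine along its x (76 mm long, 16 mm thick, top rounded with 8 mm radius, 64 mm above the counter) stands between flat shoulders of unequal height (30 mm on +y, 38 mm on -y)
- crest (a point): Middle of the top line of the casting's spine, 64 mm above the counter; its x axis runs along the spine
- paint_jar: Bystander: round paint jar, 44 mm across, 55 mm tall; origin at its underside
- paint_pot: Bystander: small red paint pot, 36 mm across, 42 mm tall; origin at its underside
- spray_can: Bystander: spray can, 52 mm across, 130 mm tall; origin at its underside
- cutters: Bystander: side cutters with green handles, lying, about 120 x 60 x 14 mm; origin at its underside
- sprue: Bystander: flat tan sprue frame of kit parts, 140 x 105 x 5 mm; origin at its underside
- screwdriver: Bystander: screwdriver with a red handle, 150 mm long, lying along its x
There are look-alikes about, which are no part of the job. There is more than one size of the gauge; the one meant has the size given above.

How it is judged (in metres and radians):
On the way, in this order (a step that is already met when the one before it is completed fails the run):
1. the gauge is lifted clear of the counter (height (world z) of gauge_foot above 0.03 m), for 0.1 s.
2. the gauge's base rests on the casting's spine, near its middle and crosswise (x of crest in the frame of gauge_foot between -0.025 and 0.025 m and y of crest in the frame of gauge_foot between -0.022 and 0.022 m and angle between the x axis of gauge_foot and the x axis of crest, either way round below 0.3 rad and contact force between gauge and casting above 0.3 N), for 0.2 s.
At the end, for the whole second after the job is handed in: For the last second the gripper holds the gauge still, its base touches the casting's spine within 22 mm (along the bar) and 25 mm (across) of the base's middle, bar across the spine within 0.3 rad, touching no bystander, and the pointer tip is within 3.5 mm of the red mark's middle (all of step 2 and distance between pointer_tip and red_mark below 0.0035 m and contact force between the fingers and gauge above 1 N and height (world z) of gauge_foot above 0.05 m and z of crest in the frame of gauge_foot above -0.006 m and linear speed of gauge below 0.03 m/s and angular speed of gauge below 0.1 rad/s and contact force between gauge and paint_jar below 0.1 N and contact force between gauge and paint_pot below 0.1 N and contact force between gauge and spray_can below 0.1 N and contact force between gauge and cutters below 0.1 N and contact force between gauge and sprue below 0.1 N and contact force between gauge and screwdriver below 0.1 N); the arm keeps its last pose, push and grip.
It fails at once if a bystander is pushed more than 30 mm from its place (distance of any of paint_jar, paint_pot, spray_can, cutters, sprue, screwdriver from where it was at the start of the episode above 0.03 m).
It also fails if it takes over 42 s, if anything falls off the work surface, if the arm or the gripper's body presses on something with over 40 N, if the wrist force passes 120 N, or if a joint passes its speed limit or range.

## Working session

There is one attempt and no reset: what is moved stays moved. The work goes in short steps, Python scripts to look and compute and a tool call to move; the robot and the scene stay as the last step left them, time stands still between calls to the robot, and variables do not carry over. Pictures are saved under pics/ and viewed, at most 10 in all, crops included, and the job is handed in when it is done.

Besides the shell and the picture viewer there is one more tool, called after "Emit:" as name(argument=value, ...) on one line, values as JSON. step_arm: Moves the arm, as the interface text tells. Its arguments: {"type":"object","properties":{"plan":{"type":"array"}},"required":["plan"]}

```bash
mkdir -p pics
cat > h.py <<'E'
import numpy as np, cv2
from bench import env,get_image,calibration,finish_job,look_for
def cam(n):
    c=calibration(n); f=192/np.tan(np.radians(c["fovy"])/2)
    K=np.array([[f,0,c["cx"]],[0,f,c["cy"]],[0,0,1]]); return K,np.array(c["rvec"],float),np.array(c["tvec"],float).reshape(3)
def proj(n,P):
    K,r,t=cam(n); return cv2.projectPoints(np.array(P,float).reshape(-1,1,3),r,t,K,None)[0].reshape(-1,2)
def ray(n,uv):
    K,r,t=cam(n); R=cv2.Rodrigues(r)[0]; d=R.T@np.linalg.inv(K)@np.array([uv[0],uv[1],1.]); return -R.T@t,d
def atz(n,uv,z):
    o,d=ray(n,uv); return o+d*(z-o[2])/d[2]
def tri(a,uva,b,uvb):
    o1,d1=ray(a,uva);o2,d2=ray(b,uvb)
    s=np.linalg.lstsq(np.c_[d1,-d2],o2-o1,rcond=None)[0]; p,q=o1+s[0]*d1,o2+s[1]*d2
    return (p+q)/2,np.linalg.norm(p-q)
def save(n,name,crop=None,k=1):
    im=get_image(n)[:,:,::-1]
    if crop: x0,y0,x1,y1=crop; im=im[y0:y1,x0:x1]
    cv2.imwrite("pics/"+name,cv2.resize(im,None,fx=k,fy=k,interpolation=cv2.INTER_CUBIC))
E
python3 - <<'E'
from h import *
np.set_printoptions(precision=1,suppress=True)
for n in("side","top"):
    K,r,t=cam(n); print(n,K[0,0],"cam at",ray(n,(256,192))[0],"fwd",cv2.Rodrigues(r)[0][2],calibration(n).keys())
    save(n,n+"0.png",k=1.5)
    for l in("gauge","gauge_grip","casting","crest","pointer","mark"):
        print(l,[(np.round(d["extent"]).tolist(),round(d["p"],2)) for d in look_for(n,l)])
E
```

```text
side 428.54347062869357 cam at [ 518.5 -800.1  702. ] fwd [ 0.1  0.8 -0.6] dict_keys(['fovy', 'cx', 'cy', 'rvec', 'tvec'])
gauge [([221.0, 222.0, 243.0, 306.0], 0.84), ([180.0, 282.0, 211.0, 342.0], 0.74)]
gauge_grip [([180.0, 276.0, 210.0, 346.0], 0.87), ([311.0, 198.0, 328.0, 216.0], 0.62), ([220.0, 227.0, 244.0, 305.0], 0.59), ([281.0, 181.0, 308.0, 241.0], 0.57)]
casting [([188.0, 174.0, 249.0, 208.0], 0.61), ([280.0, 326.0, 325.0, 384.0], 0.51)]
crest [([188.0, 172.0, 246.0, 206.0], 0.61)]
pointer []
mark [([179.0, 295.0, 196.0, 333.0], 0.4)]
top 412.6931127176797 cam at [ 525.3   23.4 1235.7] fwd [ 0. -0. -1.] dict_keys(['fovy', 'cx', 'cy', 'rvec', 'tvec'])
gauge [([341.0, 216.0, 368.0, 232.0], 0.7), ([299.0, 190.0, 340.0, 204.0], 0.66)]
gauge_grip [([341.0, 213.0, 372.0, 234.0], 0.69), ([301.0, 192.0, 340.0, 211.0], 0.65)]
casting [([191.0, 184.0, 230.0, 234.0], 0.77)]
crest [([189.0, 182.0, 233.0, 234.0], 0.87), ([252.0, 242.0, 280.0, 255.0], 0.44)]
pointer [([190.0, 183.0, 231.0, 236.0], 0.73)]
mark [([298.0, 192.0, 340.0, 211.0], 0.51)]
```

View pics/side0.png

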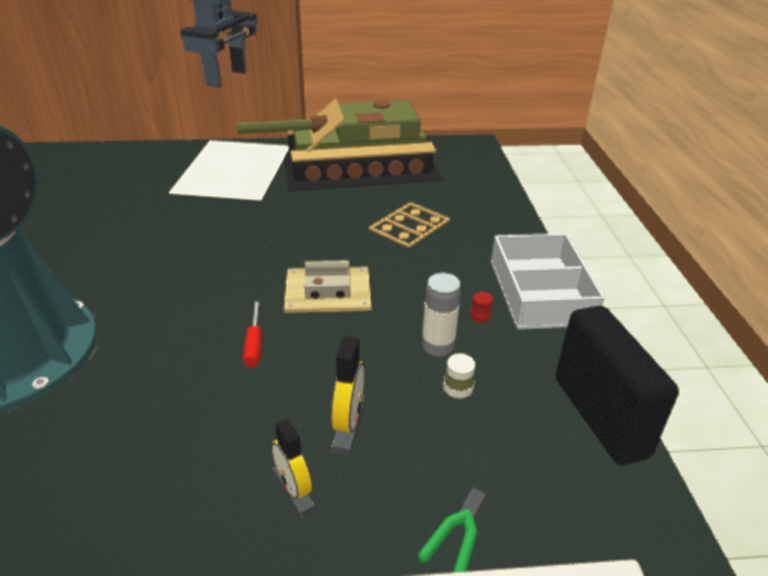

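View pics/top0.png

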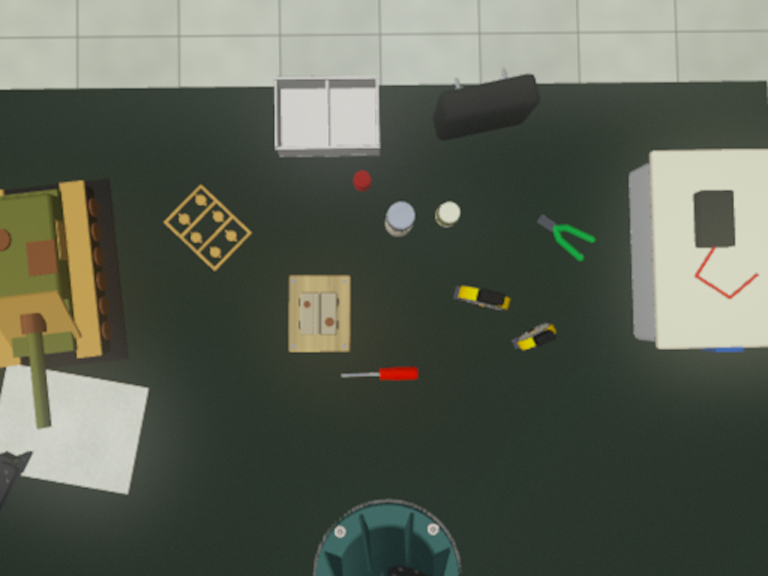

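Side view (768-wide pixels): large gauge at (348,395), small look-alike at (292,470), casting at (328,285). Top view: large gauge (481,297), small look-alike (535,336), casting (320,313). The spray can, jar and pot stand near (400–450, 180–220), and the screwdriver is at (385,374). Next I'll check sizes and take one close crop.

Run:
```python
from h import *
np.set_printoptions(precision=1,suppress=True)
a=get_image("top")[180:245,290:385,::-1]; b=get_image("side")[215:350,165:260,::-1]; c=get_image("top")[180:240,185:240,::-1]
R=lambda i,h:cv2.resize(i,(int(i.shape[1]*h/i.shape[0]),h),interpolation=cv2.INTER_CUBIC)
A=np.vstack([cv2.resize(a,(380,260),interpolation=2),R(c,260)[:, :238] if 0 else cv2.resize(c,(380,415)[:2] if 0 else (275,300),interpolation=2).__class__(shape=(300,380,3),dtype=np.uint8) if 0 else np.pad(cv2.resize(c,(275,300),interpolation=2),((0,0),(0,105),(0,0)))])
cv2.imwrite("pics/crop1.png",np.hstack([A,R(b,560)]))
# sizes
im=get_image("top"); hsv=cv2.cvtColor(im,cv2.COLOR_RGB2HSV)
ye=cv2.inRange(hsv,(18,150,80),(35,255,255))
n,l,s,ce=cv2.connectedComponentsWithStats(ye)
for i in range(1,n):
    if s[i,4]>15 and 290<ce[i][0]<385: print("yellow top",s[i],ce[i])
for nm,uvt,uvs in(("large grip",(327,197.5),(232,235)),("small grip",(362,222),(191.5,292))):
    print(nm,tri("top",uvt,"side",uvs))
# large bar ends in side picture
for nm,uv in(("Lbar near",(227,298)),("Sbar near",(204,338))): print(nm,atz("side",uv,7))
for nm,uv in(("bd TL",(193,184)),("bd TR",(233,184)),("bd BR",(233,234)),("bd BL",(193,234))): print(nm,atz("top",uv,10))
o=env.get_obs(); print(o["clock"],o["tool_rot"],o["width"],o["ee_pos"])
```

```text
yellow top [305 190  14  11 107] [311.9 194.9]
yellow top [332 198   8   9  40] [336.6 201.9]
yellow top [365 216   6   7  23] [367.7 218.7]
yellow top [345 225  12   9  73] [350.8 228.9]
large grip (array([ 539.9, -191.5,  139.3]), np.float64(1.4965143715415399))
small grip (array([ 467. , -294.2,  102.1]), np.float64(6.456948880123889))
Lbar near [ 527.  -234.5    7. ]
Sbar near [ 481.2 -324.     7. ]
bd TL [588.1 180.9  10. ]
bd TR [586.   62.5  10. ]
bd BR [438.  65.  10.]
bd BL [440.4 183.   10. ]
0.9 [[-0.9  0.4  0. ]
 [ 0.4  0.9 -0. ]
 [-0.  -0.  -1. ]] 1.0012482133450642 [310.  627.6 180.6]
```

View pics/crop1.png

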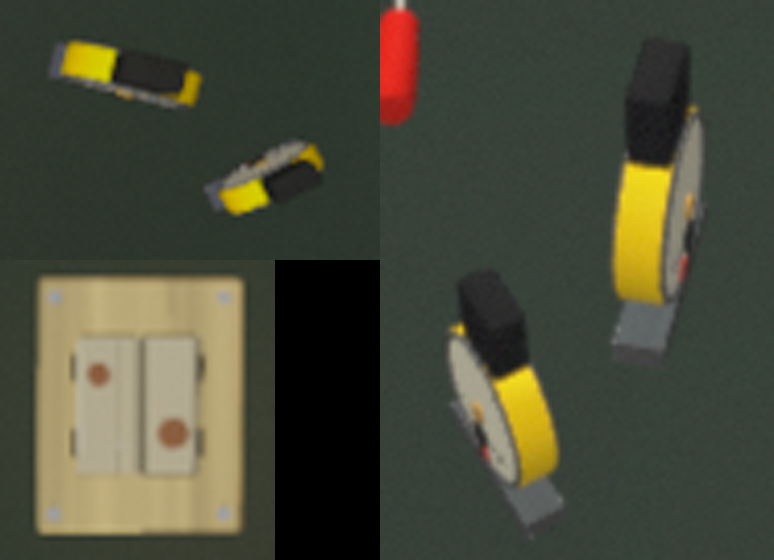

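The large gauge is the one meant. Its grip triangulates to about 139 mm high, against about 102 mm for the small one. Its red mark shows at the lower right edge in the side crop.

Run:
```python
from h import *
np.set_printoptions(precision=1,suppress=True)
print("grip",atz("top",(327,197.7),152), "crest",atz("top",(212.1,209.5),64),atz("top",(211.3,209.5),64))
print("edge",atz("top",(290+118/4,180+50/4),152),atz("top",(290+185/4,180+66/4),152))
r=env.get_obs()["tool_rot"]; print(np.degrees(np.arctan2(r[1,1],r[0,1])))
for l in("spray_can","paint_jar","paint_pot"): print(l,[(np.round(d["extent"]),round(d["p"],2)) for d in look_for("top",l)])
```

```text
grip [ 538.4 -188.9  152. ] crest [512.2 121.1  64. ] [512.2 123.4  64. ]
edge [ 552.5 -169.4  152. ] [ 541.2 -213.5  152. ]
63.71249369708267
spray_can [(array([255., 134., 276., 159.]), 0.94)]
paint_jar [(array([289., 131., 306., 152.]), 0.76)]
paint_pot [(array([358., 142., 395., 174.]), 0.69), (array([236., 116., 249., 129.]), 0.58), (array([302., 193., 339., 209.]), 0.52)]
```

Emit:
step_arm(plan=[[[0.2,-0.2,0.1,-0.1,-1],[0.35,-0.5,0.1,-0.25,-1],[0.4,-0.9,0.1,-0.4,-1],[0.4,-0.9,0.1,-0.6475,-1],[0.4,-0.9,0.1,-0.6475,-1],[0.4,-0.9,0.1,-0.6475,-1],[0.4,-0.9,0.1,-0.6475,-1],[0.4,-0.9,0.1,-0.6475,-1],[0.4,-0.9,0.1,-0.6475,-1],[0.4,-0.9,0.1,-0.6475,-1],[0.4,-0.9,0.1,-0.6475,-1],[0.4,-0.9,0.1,-0.6475,-1]]])

```text
clock: 2.25
ee_pos: [510.4, 176.8, 230.8]
tool_rot: [[0.244, 0.97, 0.0], [0.97, -0.244, 0.0], [0.0, 0.0, -1.0]]
ft_force: [0.4, -0.2, -0.1]
width: 1.003
finger_force: 0.0
```

Emit:
step_arm(plan=[[[0.057,-0.735,0,0,-1],[0.057,-0.735,0,0,-1],[0.057,-0.735,0,0,-1],[0.057,-0.735,0,0,-1],[0.057,-0.735,0,0,-1],[0.057,-0.735,0,0,-1],[0.057,-0.735,0,0,-1],[0.057,-0.735,0,0,-1],[0.057,-0.735,0,0,-1],[0.057,-0.735,-0.05,0,-1]]])

```text
clock: 3.25
ee_pos: [540.5, -189.1, 207.8]
tool_rot: [[0.241, 0.97, 0.004], [0.97, -0.241, -0.001], [-0.0, 0.004, -1.0]]
ft_force: [0.2, 0.5, -0.4]
width: 0.999
finger_force: 0.0
```

Run:
```python
from h import *
print(env.get_obs()["ee_pos"])
save("side","pre.png",(150,130,310,320),3)
print(proj("side",[[539,-190,130],[539,-190,152],[539,-190,206]])-[150,130])
```

```text
[ 540.4775699  -189.12433941  207.77049481]
[[ 81.17736961 108.06525698]
 [ 81.03606461  99.5993442 ]
 [ 80.66905421  77.61089283]]
```

View pics/pre.png

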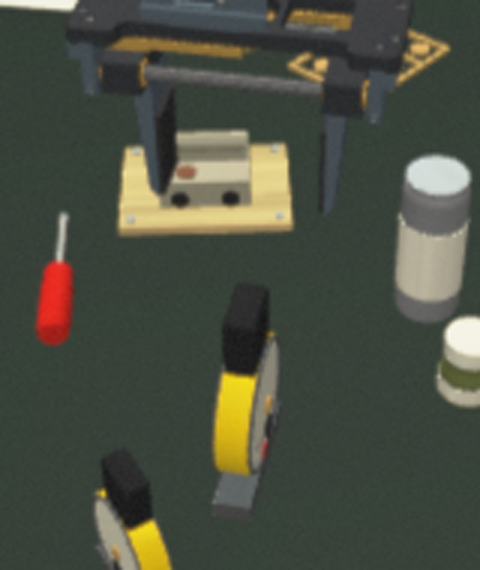

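Emit:
step_arm(plan=[[[0,0,-0.1,0,-1],[0,0,-0.185,0,-1],[0,0,-0.185,0,-1],[0,0,-0.185,0,1],[0,0,-0.185,0,1],[0,0,-0.185,0,1],[0,0,-0.185,0,1],[0,0,-0.185,0,1],[0,0,-0.185,0,1],[0,0,-0.185,0,1]]])

```text
clock: 4.3
ee_pos: [538.5, -189.9, 113.3]
tool_rot: [[0.242, 0.97, 0.0], [0.97, -0.242, -0.0], [0.0, 0.0, -1.0]]
ft_force: [-0.5, -0.1, -0.6]
width: 0.417
finger_force: 0.0
```

Emit:
step_arm(plan=[[[0,0,0,0,1],[0,0,0,0,1],[0,0,0,0,1],[0,0,0,0,1],[0,0,0,0,1],[0,0,0,0,1]]])

```text
clock: 4.9
ee_pos: [538.5, -189.9, 113.1]
tool_rot: [[0.242, 0.97, -0.0], [0.97, -0.242, 0.0], [-0.0, -0.0, -1.0]]
ft_force: [-0.2, -1.1, -0.8]
width: 0.237
finger_force: 29.8
```

Emit:
step_arm(plan=[[[0,0,0.1,0,1],[0,0,0.2,0,1],[0,-0.1,0.3,-0.1,1],[0,-0.2,0.4,-0.2,1],[0,-0.3,0.4,-0.4,1],[0,-0.32,0.4,-0.633,1],[0,-0.32,0.4,-0.633,1],[0,-0.32,0.4,-0.633,1],[0,-0.32,0.4,-0.633,1],[0,-0.32,0.4,-0.633,1],[0,-0.32,0.4,-0.633,1],[0,-0.32,0.4,-0.633,1]]])

```text
clock: 6.1
ee_pos: [538.3, -349.7, 312.6]
tool_rot: [[1.0, -0.001, -0.001], [-0.001, -1.0, 0.001], [-0.001, -0.001, -1.0]]
ft_force: [0.2, 0.2, -3.9]
width: 0.237
finger_force: 30.0
```

Emit:
step_arm(plan=[[[0,0,0,0,1],[0,0,0,0,1],[0,0,0,0,1],[0,0,0,0,1],[0,0,0,0,1],[0,0,0,0,1]]])

```text
clock: 6.7
ee_pos: [538.5, -349.9, 313.2]
tool_rot: [[1.0, 0.001, 0.0], [0.001, -1.0, -0.0], [0.0, 0.0, -1.0]]
ft_force: [-0.0, -0.6, -2.4]
width: 0.234
finger_force: 30.0
```

```bash
cat >> h.py <<'E'
def dial(name,a=0.,S=5,H=62,yaw=None):
    """rectified view of the +x dial (S px/mm), tool pose measured, gauge x = tool y"""
    o=env.get_obs(); r=o["tool_rot"]; x=r[:,1]; 
    z=-r[:,2]; y=np.cross(z,x); G=o["ee_pos"]+19*z-2*z
    c,s=np.cos(a),np.sin(a); y,z=c*y+s*z,c*z-s*y
    im=get_image("side"); C=G-68*z+11*x
    q=[(-60,-60),(60,-60),(60,60),(-60,60)]
    src=proj("side",[C+u*y+v*z for u,v in q]).astype(np.float32)
    dst=np.float32([((u+60)*S,(60-v)*S) for u,v in q])
    w=cv2.warpPerspective(im,cv2.getPerspectiveTransform(src,dst),(120*S,120*S),flags=cv2.INTER_CUBIC)
    cv2.imwrite("pics/"+name,w[:,:,::-1])
    hsv=cv2.cvtColor(w,cv2.COLOR_RGB2HSV)
    red=cv2.inRange(hsv,(0,120,60),(8,255,255))|cv2.inRange(hsv,(172,120,60),(179,255,255))
    n,l,s,ce=cv2.connectedComponentsWithStats(red)
    for i in range(1,n):
        if s[i,4]>100: print("red",ce[i],s[i,4])
    return w
E
python3 - <<'E'
from h import *
dial("d1.png"); print(env.get_obs()["ee_pos"],env.get_obs()["tool_rot"])
E
```

```text
red [265.72871795 509.91487179] 1950
[ 538.5071836  -349.86288953  313.11777057] [[ 9.99999274e-01  1.20394094e-03 -4.29936757e-05]
 [ 1.20394196e-03 -9.99999275e-01  2.38758700e-05]
 [-4.29648994e-05 -2.39276146e-05 -9.99999999e-01]]
```

View pics/d1.png

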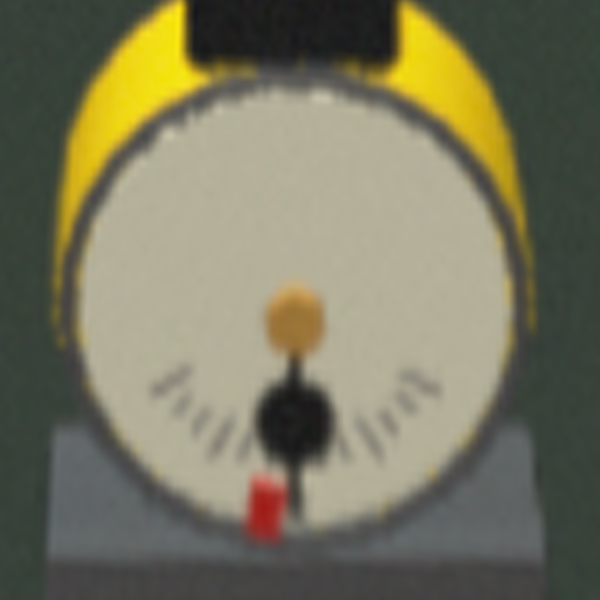

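The red mark sits at (266,510) and the dial centre at about (296,312), so the mark is at about 0.16 rad. The pointer hangs at 0, so the gauge is upright in the grip. Next I'll move it to the spine.

Emit:
step_arm(plan=[[[-0.053,0.928,0,0.75,1],[-0.053,0.928,0,0.75,1],[-0.053,0.928,0,0.75,1],[-0.053,0.928,0,0.75,1],[-0.053,0.928,0,0.75,1],[-0.053,0.928,0,0.75,1],[-0.053,0.928,0,0.75,1],[-0.053,0.928,0,0.75,1],[-0.053,0.928,0,0.75,1],[-0.053,0.928,0,0.75,1],[-0.053,0.928,-0.1,0.75,1],[-0.053,0.928,-0.2,0.75,1]]])

```text
clock: 7.95
ee_pos: [512.9, 115.1, 213.3]
tool_rot: [[-0.005, 1.0, 0.004], [1.0, 0.005, 0.001], [0.001, 0.004, -1.0]]
ft_force: [1.1, 0.4, -4.1]
width: 0.232
finger_force: 29.9
```

Emit:
step_arm(plan=[[[0,0,-0.03,0,1],[0,0,-0.05,0,1],[0,0,-0.05,0,1],[0,0,-0.05,0,1]]])

```text
clock: 8.35
ee_pos: [513.3, 114.2, 190.0]
tool_rot: [[-0.001, 1.0, 0.002], [1.0, 0.001, 0.0], [0.0, 0.002, -1.0]]
ft_force: [0.8, 0.3, -2.8]
width: 0.231
finger_force: 30.0
```

Run:
```python
from h import *
o=env.get_obs();print(o["ee_pos"],o["tool_rot"],o["ft_force"],o["clock"])
a=get_image("side")[:,:,::-1][100:240,165:290]; b=get_image("top")[:,:,::-1][150:250,170:260]
cv2.imwrite("pics/pl1.png",np.hstack([cv2.resize(a,(446,500),interpolation=2),np.pad(cv2.resize(b,(350,389),interpolation=2),((0,111),(0,0),(0,0)))]))
print((proj("side",[[512,122,64],[512,114,64],[512,114,194]])-[165,100])*3.57)
print((proj("top",[[512,122,64],[512,114,216]])-[170,150])*3.89)
```

```text
[513.33867553 114.17384379 190.03684801] [[-5.01313395e-04  9.99996951e-01  2.41792254e-03]
 [ 9.99999781e-01  5.00267794e-04  4.33022988e-04]
 [ 4.31812059e-04  2.41813909e-03 -9.99996983e-01]] [ 0.82339482  0.31836019 -2.76714257] 8.35
[[181.05619153 267.33599425]
 [181.23678156 273.61525723]
 [174.7115321  115.53500327]]
[[162.55336089 231.68674774]
 [155.01355175 234.56662998]]
```

View pics/pl1.png

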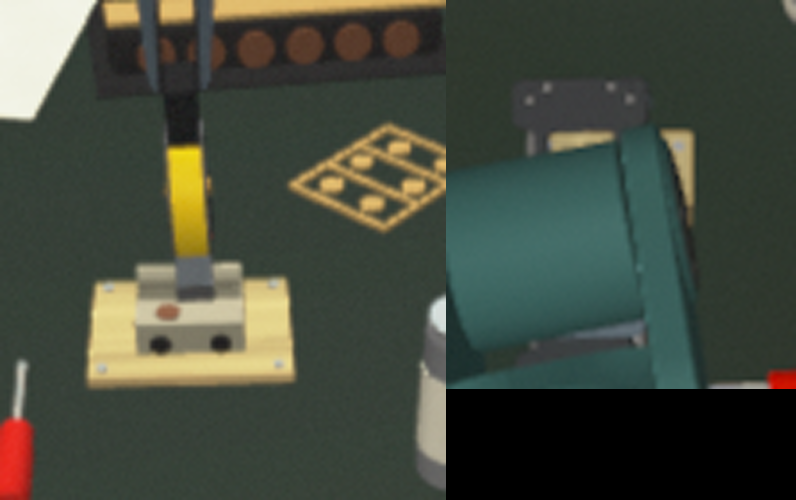

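The gauge's base is centred over the spine, at (194,280) against the spine's middle at (190,272) in the crop. The arm hides the top view. Next I'll lower it slowly to contact.

Emit:
step_arm(plan=[[[0,0,-0.012,0,1],[0,0,-0.018,0,1],[0,0,-0.022,0,1],[0,0,-0.022,0,1],[0,0,-0.022,0,1]]])

```text
clock: 8.95
ee_pos: [512.3, 114.1, 177.4]
tool_rot: [[-0.001, 1.0, 0.001], [1.0, 0.001, 0.0], [0.0, 0.001, -1.0]]
ft_force: [-0.0, -0.6, 2.8]
width: 0.233
finger_force: 30.0
```

Emit:
step_arm(plan=[[[0,0,-0.004,0,1],[0,0,-0.004,0,1],[0,0,-0.004,0,1]]])

```text
clock: 9.25
ee_pos: [513.8, 114.3, 177.0]
tool_rot: [[-0.001, 1.0, 0.004], [1.0, 0.001, 0.0], [0.0, 0.004, -1.0]]
ft_force: [-1.3, -1.3, 19.0]
width: 0.233
finger_force: 30.0
```

Emit:
step_arm(plan=[[[0,-0.006,-0.001,0,1],[0,-0.012,-0.002,0,1],[0,-0.018,-0.003,0,1],[0,-0.02,-0.003,0,1]]])

```text
clock: 9.65
ee_pos: [514.3, 104.4, 175.8]
tool_rot: [[-0.001, 1.0, 0.005], [1.0, 0.001, 0.001], [0.001, 0.005, -1.0]]
ft_force: [0.2, 0.5, 16.7]
width: 0.231
finger_force: 30.1
```

Emit:
step_arm(plan=[[[0,-0.006,-0.001,0,1],[0,-0.012,-0.002,0,1],[0,-0.018,-0.003,0,1],[0,-0.022,-0.004,0,1],[0,-0.022,-0.004,0,1]]])

```text
clock: 10.15
ee_pos: [514.2, 93.2, 173.6]
tool_rot: [[-0.001, 1.0, 0.004], [1.0, 0.001, 0.001], [0.001, 0.004, -1.0]]
ft_force: [0.5, -2.1, 16.0]
width: 0.235
finger_force: 30.1
```

Run:
```python
from h import *
o=env.get_obs();print(o["ee_pos"],o["ft_force"],o["clock"])
save("side","pl2.png",(180,110,270,220),5)
for a in (0,.08,.16,.24):
    g=o["ee_pos"]+[0,0,17]; z=np.array([0,-np.sin(a),np.cos(a)]); y=np.array([0,np.cos(a),np.sin(a)]);X=np.array([1,0,0])
    f=g-130*z
    print(a,((proj("side",[f-50*y-13*X,f-50*y+13*X,f-50*y+14*z-13*X,g+22*z-22*y-11*X])-[180,110])*5).round().tolist())
```

```text
[514.16129853  93.19941775 173.56953904] [ 0.53866055 -2.06251604 15.96350434] 10.15
0 [[159.0, 422.0], [212.0, 420.0], [158.0, 399.0], [150.0, 122.0]]
0.08 [[159.0, 415.0], [212.0, 413.0], [158.0, 394.0], [150.0, 128.0]]
0.16 [[159.0, 406.0], [211.0, 404.0], [158.0, 387.0], [151.0, 133.0]]
0.24 [[159.0, 396.0], [211.0, 394.0], [158.0, 378.0], [151.0, 138.0]]
```

View pics/pl2.png

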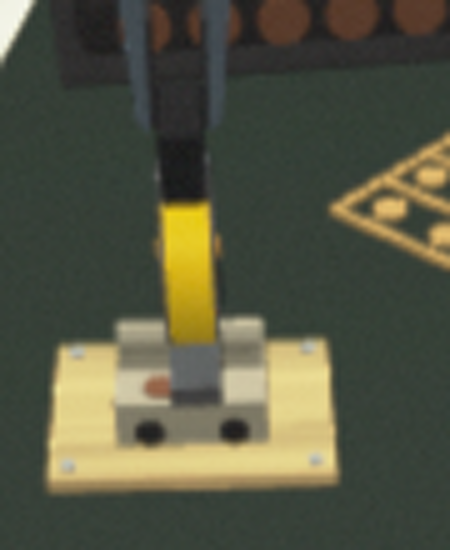

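The z drop of 3.4 mm and the bar's lower edge at row 402 indicate a tilt of about 0.17 rad. I'll lift gently and turn the dial to the camera to check this directly.

Emit:
step_arm(plan=[[[0,0,0.02,0,1],[0,0,0.06,0,1],[0,-0.02,0.1,-0.02,1],[0,-0.05,0.13,-0.07,1],[0,-0.1,0.16,-0.13,1],[0,-0.15,0.19,-0.19,1],[0,-0.2,0.2,-0.25,1],[0,-0.25,0.2,-0.31,1],[0,-0.3,0.2,-0.37,1],[0,-0.35,0.2,-0.43,1],[0,-0.38,0.2,-0.48,1],[0,-0.4,0.2,-0.52,1]]])

```text
clock: 11.4
ee_pos: [511.5, -107.9, 271.5]
tool_rot: [[0.888, 0.46, -0.001], [0.46, -0.888, 0.0], [-0.001, -0.001, -1.0]]
ft_force: [0.6, -0.5, -2.5]
width: 0.237
finger_force: 30.0
```

Emit:
step_arm(plan=[[[0,-0.02,0,-0.05,1],[0,-0.05,0,-0.1,1],[0,-0.08,0,-0.15,1],[0,-0.11,0,-0.19,1],[0,-0.14,0,-0.22,1],[0,-0.17,0,-0.23,1],[0,-0.19,0,-0.23,1],[0,-0.2,0,-0.23,1],[0,-0.2,0,-0.23,1],[0,-0.2,0,-0.23,1],[0,-0.2,0,-0.23,1],[0,-0.2,0,-0.23,1]]])

```text
clock: 12.6
ee_pos: [512.1, -206.5, 271.7]
tool_rot: [[1.0, 0.002, 0.0], [0.002, -1.0, 0.0], [0.0, -0.0, -1.0]]
ft_force: [0.4, 0.7, -2.8]
width: 0.23
finger_force: 30.0
```

Emit:
step_arm(plan=[[[0,0,0,0,1],[0,0,0,0,1],[0,0,0,0,1],[0,0,0,0,1],[0,0,0,0,1],[0,0,0,0,1]]])

```text
clock: 13.2
ee_pos: [512.0, -206.9, 271.6]
tool_rot: [[1.0, 0.001, -0.0], [0.001, -1.0, 0.0], [-0.0, -0.0, -1.0]]
ft_force: [0.3, 0.3, -3.2]
width: 0.233
finger_force: 30.0
```

Run:
```python
from h import *
dial("d2.png",0.16); print(env.get_obs()["ee_pos"],env.get_obs()["clock"])
```

```text
red [257.7625244 511.2986337] 1537
[ 512.02306422 -206.87489098  271.62733142] 13.25
```

View pics/d2.png

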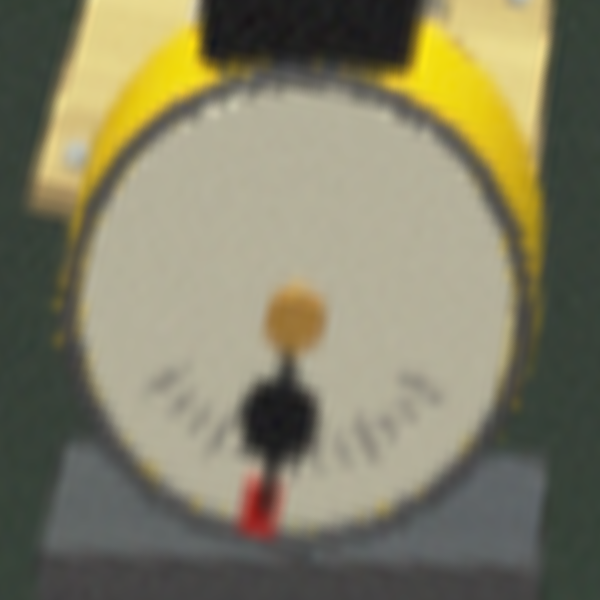

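The pointer lies on the red mark: extended, it reaches about (265,505) against the mark at (258,511), about 1.4 mm short. Next I'll set it back on the spine and add a touch more lean.

Emit:
step_arm(plan=[[[0,0.02,0,0.03,1],[0,0.06,0,0.08,1],[0,0.1,0,0.14,1],[0,0.15,0,0.2,1],[0,0.2,0,0.26,1],[0,0.25,0,0.32,1],[0,0.3,0,0.38,1],[0,0.35,0,0.44,1],[0,0.4,0,0.5,1],[0,0.45,0,0.56,1],[0,0.5,0,0.62,1],[0,0.54,0,0.67,1]]])

```text
clock: 14.45
ee_pos: [511.9, 64.4, 271.7]
tool_rot: [[0.16, 0.987, 0.0], [0.987, -0.16, 0.0], [0.0, 0.0, -1.0]]
ft_force: [-0.4, 0.5, -1.7]
width: 0.235
finger_force: 30.0
```

Emit:
step_arm(plan=[[[0,0.03,0,0.04,1],[0,0.05,0,0.07,1],[0,0.06,0,0.08,1],[0,0.06,-0.05,0.08,1],[0,0.06,-0.1,0.08,1],[0,0.06,-0.15,0.08,1],[0,0.06,-0.175,0.08,1],[0,0.06,-0.185,0.08,1],[0,0.06,-0.19,0.08,1],[0,0.06,-0.195,0.08,1],[0,0.06,-0.195,0.08,1],[0,0.06,-0.195,0.08,1]]])

```text
clock: 15.65
ee_pos: [512.4, 93.2, 174.7]
tool_rot: [[-0.001, 1.0, 0.001], [1.0, 0.001, 0.0], [0.0, 0.001, -1.0]]
ft_force: [-0.8, 0.1, -2.2]
width: 0.234
finger_force: 30.0
```

Emit:
step_arm(plan=[[[0,0,-0.004,0,1],[0,0,-0.005,0,1],[0,-0.003,-0.006,0,1],[0,-0.006,-0.006,0,1],[0,-0.007,-0.006,0,1],[0,-0.007,-0.006,0,1],[0,-0.007,-0.006,0,1]]])

```text
clock: 16.35
ee_pos: [513.7, 89.8, 173.0]
tool_rot: [[-0.001, 1.0, 0.003], [1.0, 0.001, 0.001], [0.001, 0.003, -1.0]]
ft_force: [-0.3, -1.1, 12.5]
width: 0.235
finger_force: 30.0
```

Emit:
step_arm(plan=[[[0,0,0,0,1],[0,0,0,0,1],[0,0,0,0,1],[0,0,0,0,1],[0,0,0,0,1],[0,0,0,0,1],[0,0,0,0,1],[0,0,0,0,1],[0,0,0,0,1],[0,0,0,0,1],[0,0,0,0,1],[0,0,0,0,1]]])

```text
clock: 17.55
ee_pos: [513.7, 89.9, 173.1]
tool_rot: [[-0.001, 1.0, 0.003], [1.0, 0.001, 0.001], [0.001, 0.003, -1.0]]
ft_force: [-1.2, -1.3, 13.1]
width: 0.234
finger_force: 30.0
```

Run:
```python
from h import *
save("side","fin.png",(180,110,270,220),5); o=env.get_obs(); print(o["ee_pos"],o["ft_force"])
```

```text
[513.73376118  89.85215842 173.07118523] [-0.68034978 -0.6092517  13.29216711]
```

View pics/fin.png

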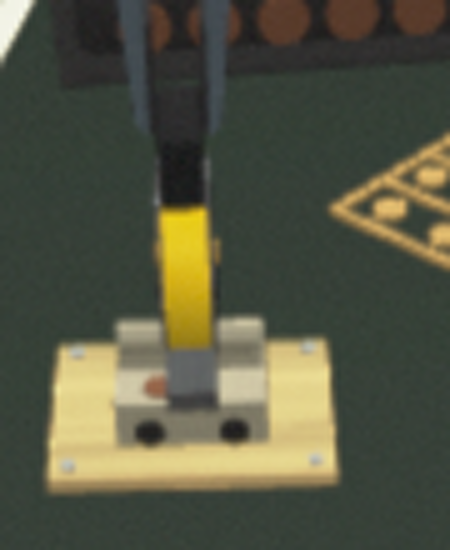

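The base sits across the spine, with its near edge at row 406, clear of the shoulder. It is steady, pressing with about 13 N, so I'll hand it in.

```bash
python3 -c "
from h import *
print(finish_job())"
```

```text
the job is handed in; nothing more can be done
None
```

I handed the job in with the gauge still gripped and its base resting across the spine; lifted off and turned to the camera, its pointer was about 1.4 mm short of the red mark, so I added about 0.03 rad of lean once it was back on the spine, and I did not read the dial again after that.

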